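Snap the cap onto a perfume bottle and keep it pressed home

TASK

One perfume bottle on the bench still shows its bare spray head: take the loose metal cap, set it over the spray head and press it straight down until it snaps over the collar and its rim sits fully home on the glass shoulder, like on the finished bottle. Leave the bottle standing upright where it is and do not knock or shift the things around it. Do not let go at the end: finish while still holding the cap and pressing it firmly down.

Things in the scene. Friction and masses are not known exactly. Their poses are not given: they have to be found in the camera images.
- cap_center (a point): The loose metal cap: plain round aluminium cylinder, 29 mm in diameter, 40 mm tall, about 45 g, closed flat top, open below, standing mouth down on the bench (no other metal cap lies loose). This point is its centre: on the axis, 20 mm above its lower rim, 20 mm below its top; z points up the axis.
- cap_rim (a point): Centre of the same cap's lower rim (middle of its mouth), 20 mm below cap_center. Bore 24 mm in diameter and 35 mm deep. Inside, 4.5 mm above the rim, six springy plastic fingers leave 17.4 mm free between them; they snap over the bottle's bead.
- bottle_shoulder (a point): The open perfume bottle: round clear glass with pale yellow content, 46 mm in diameter, about 0.2 kg, standing loose on the bench. This point lies on its axis on the flat glass shoulder, 62 mm above the bench; z points up the axis. With the cap home, cap_rim coincides with this point.
- bottle_bead (a point): Same bottle: middle of the bead (21 mm in diameter) round its metal collar (17 mm in diameter, 13.5 mm tall), 9 mm above the shoulder. A cap meets the bead with its rim about 8 mm above the shoulder; the push needed grows to roughly 7 to 12 N, then the cap gives way suddenly with the rim 4 to 6 mm above the shoulder and drops until the rim stops on the glass.
- bottle_top (a point): Top of the same bottle's white spray head (13 mm in diameter, above the collar), on the axis, 29 mm above the shoulder and 91 mm above the bench.
- finished: A bystander: the same bottle with its cap already on, 46 mm in diameter, 102 mm tall with the cap. Origin at the centre of its underside.
- dropper: A bystander: amber glass bottle with paper label, black collar and rubber dropper bulb, 38 mm in diameter, 106 mm tall. Origin at the centre of its underside.
- beaker: A bystander: an empty glass beaker, 72 mm across the rim, 88 mm tall. Origin at the centre of its underside.
- screw_cap: A bystander: a small white plastic screw cap, 22 mm in diameter and 17 mm tall, which belongs to another bottle. Origin at the centre of its underside.
There are look-alikes about, which are no part of the job. Of the things that look like the part that bears cap_center, take the one that is nearest to the robot's base at the start. Leave any blue look-alike of the part that bears bottle_shoulder alone.

How it is judged:
On the way, in this order (a step that is already met when the one before it is completed fails the run):
1. the cap is set over the spray head of the open bottle, not yet pressed home (z of cap_rim in the frame of bottle_shoulder between 0.004 and 0.029 m and horizontal distance between cap_rim and bottle_shoulder below 0.007 m and angle between the z axis of cap_rim and the z axis of bottle_shoulder, either way round below 0.25 rad), for 0.05 s.
2. the cap has snapped over the bead and its rim is down on the glass shoulder (z of cap_rim in the frame of bottle_shoulder between -0.003 and 0.0015 m and horizontal distance between cap_rim and bottle_shoulder below 0.003 m and angle between the z axis of cap_rim and the z axis of bottle_shoulder, either way round below 0.06 rad), for 0.2 s.
At the end, for the whole second after the job is handed in: Cap home (rim within 1.5 mm of the glass shoulder, centred within 3 mm, square within 0.06 rad) and still pressed onto the bottle with over 3 N; bottle upright on the bench within 30 mm of its start, the four bystanders within 20 mm of theirs (all of step 2 and contact force between cap and bottle above 3 N and angle between bottle_shoulder's own z axis and vertical below 0.06 rad and height (world z) of bottle_shoulder between 0.058 and 0.065 m and distance of bottle_shoulder from where it was at the start of the episode below 0.03 m and distance of each of finished, dropper, beaker, screw_cap from where it was at the start of the episode below 0.02 m); the arm keeps its last pose, push and grip.
It fails at once if the open bottle is tipped (angle between bottle_shoulder's own z axis and vertical above 0.35 rad).
It fails at once if the finished bottle is shifted or knocked over (distance of finished from where it was at the start of the episode above 0.02 m or angle between finished's own z axis and vertical above 0.35 rad).
It fails at once if the dropper bottle is shifted or knocked over (distance of dropper from where it was at the start of the episode above 0.02 m or angle between dropper's own z axis and vertical above 0.35 rad).
It fails at once if the beaker is shifted or knocked over (distance of beaker from where it was at the start of the episode above 0.02 m or angle between beaker's own z axis and vertical above 0.35 rad).
It fails at once if the white screw cap is shifted or knocked over (distance of screw_cap from where it was at the start of the episode above 0.02 m or angle between screw_cap's own z axis and vertical above 0.35 rad).
It also fails if it takes over 40 s, if anything falls off the work surface, if the arm or the gripper's body presses on something with over 40 N, if the wrist force passes 120 N, or if a joint passes its speed limit or range.

ROBOT

A 6-joint arm with a two-finger parallel gripper is mounted at the origin on the work surface. World frame = base frame: x ahead of the robot, y to its left, z up, the work surface at z = 0. Lengths are in m, angles in rad, forces in N, time in s.
With the tool pointing down it reaches from about 0.35 to 0.975 m from the base axis. Payload 4.9 kg.
Tool frame: the origin (TCP) lies at the very end of the fingers, on their centre line; the grasp point (between the pads) lies 19 mm behind it (pinch_z is the distance from the TCP to the grasp point, in m); z points along the fingers, y is the line along which they close (so a half turn about z gives the same grasp; the last joint's range is limited). The gripper opens to 85 mm and grips with 20 to 120 N. Pads are 22 mm wide; open, the fingers measure 114 mm over their backs; the gripper's body (76 mm by 85 mm) begins 54 mm behind the grasp point. The pads swing forward as they close: fully open they stand 13 mm farther back than shut.
Start: joints at [1.042, 0.053, 1.613, -0, 1.476, -0.119], TCP at [0.249, 0.573, 0.231] pointing down, gripper open.
Joint ranges: [-3.01, 3.01], [-1.01, 2.22], [0.06, 2.58], [-1.02, 4.17], [0.09, 2.62], [-3.14, 3.14]. Speed limits (rad/s): [2.57, 2.57, 3.14, 3.14, 3.14, 3.14].

INTERFACE

Orientations are given as a unit quaternion [w, x, y, z].
In Python, from plant import * gives the robot as it stands. The module is installed in compiled form; this text tells all that it offers.
- The arm moves only by the tool play_rows, never from a script. Its arguments are lists of equal length, an entry for each row: "linear": the shift along the world's x, y, z in m, a list of three; "turn": the turn about the world's z in degrees. A call has 1 to 8 rows; each row shifts and turns the commanded pose from where the row before left it; what a row does not reach is not made up. A row lasts 1/8 s, in which the tool goes at most 62.5 mm and 10.7 degrees, less where a joint would pass 70% of its speed; a pose out of reach is approached as far as the arm can. A call is refused whole if a number of a shift passes 0.0625 or a number of a turn 10.7, either way. A call with a gripper value outside its range is refused whole. "hand" is the finger opening in m, from 0 to 0.0854, set as the call begins (left out, the last holds). The fingers move at their own pace and stop on an object; the grip force is fixed at half the most. Time passes only in rows, so rows that do not move let the fingers close. It gives the time, the measured TCP pose, the force, the opening and the grip force at its end, in the units of the state.
- state(): the state, without advancing time (a new reading comes with each control period).
- grab_frame(name): name is "scene" or "top" or "wrist"; returns the picture (400x640x3 uint8, red, green, blue); there is no depth.
- camera_info(name): a dict with "camera_matrix" (3x3 intrinsics, pixels), "origin" and "attitude" of the camera in the world; the wrist camera has in their place "mount" (4x4, takes a point from camera to tool coordinates, whose origin is the TCP and whose axes are the flange's). Camera axes: x right, y down, z forward; pixel columns grow to the right and rows downward; lengths in m; the calibration is good to about 2 mm. A picture is of the moment at which its call begins: read the wrist's pose just before it. camera_info takes no time and is no camera call.
- job_done(): hands the job in; it is judged then, once.
Trained networks look in the newest picture that a camera, given by its name, has taken for a name from the list of things; names that differ only in an ending like _2 or _b are one class to them, and where a whole thing is asked for, a point or a joint stands for the part that bears it (a point fixed in the world has none). Each returns a list of dicts, best first, with "p" (0 to 1); they miss things now and then, are a little off and sometimes report something else, mostly with a low value. They report only what shows in the picture. A call takes as long as a camera call. They do not tell look-alikes from the thing itself.
- trace(camera, thing): "region" (400x640 bool, what is visible of it) and "location" ([column, row] in pixels, amid what is visible of it).
The state is a dict: "time": time; "joint_pos": joint angles; "joint_vel": joint speeds; "joint_efforts": joint torques, N m; "tool_pos": TCP position; "tool_rot": TCP orientation; "contact_force": force on the tool from outside, world axes, zero at the start; "ft_torque": the same for the moment, N m; "gripper_width": opening from 0.0 (shut) to 1.0 (fully open); "grasp_force": force on a finger pad.
Only numpy, scipy, OpenCV 4.12 (cv2) and the standard library are available. Lean on these libraries where they do the work, as an engineer would, in place of code of your own. Each camera call takes 0.05 s, during which the arm holds its last target. There are 200 camera calls.

## Working session

There is one attempt and no reset: what is moved stays moved. The work goes in short steps, Python scripts to look and compute and a tool call to move; the robot and the scene stay as the last step left them, time stands still between calls to the robot, and variables do not carry over. Pictures are saved under pics/ and viewed, at most 10 in all, crops included, and the job is handed in when it is done.

Besides the shell and the picture viewer there is one more tool, called as a command line: name --pt "numbers of a row" for each row, then --argument value for the rest. play_rows: Moves the arm, as the interface text tells. Its arguments: {"type":"object","properties":{"linear":{"type":"array","items":{"type":"array","items":{"type":"number"}}},"turn":{"type":"array","items":{"type":"number"}},"hand":{"type":"number"}},"required":["linear","turn"]}

```bash
mkdir -p pics; cat > h.py <<'E'
from plant import *
import numpy as np, cv2
from scipy.spatial.transform import Rotation as R
def rot(a):
    a=np.array(a,float)
    return a if a.shape==(3,3) else R.from_quat(a,scalar_first=True).as_matrix()
def cam(name):
    c=camera_info(name); K=np.array(c["camera_matrix"])
    if "mount" in c:
        s=state(); T=np.eye(4); T[:3,:3]=rot(s["tool_rot"]); T[:3,3]=s["tool_pos"]; T=T@np.array(c["mount"])
        return K,T[:3,:3],T[:3,3]
    return K,rot(c["attitude"]),np.array(c["origin"])
def pix2z(C,uv,z):
    K,Rm,o=C; d=Rm@np.linalg.solve(K,[uv[0],uv[1],1]); return o+d*(z-o[2])/d[2]
def proj(C,p):
    K,Rm,o=C; q=K@(Rm.T@(np.array(p)-o)); return q[:2]/q[2]
def save(name,f): cv2.imwrite(f"pics/{f}.png",cv2.cvtColor(grab_frame(name),cv2.COLOR_RGB2BGR))
E
python3 - <<'E'
from h import *
s=state();print(s)
for n in("scene","top"):
    print(n,camera_info(n)); save(n,n+"0"); C=cam(n)
    for t,z in(("cap_center",.02),("bottle_shoulder",.04),("finished",.05),("dropper",.05),("beaker",.04),("screw_cap",.01)):
        for d in trace(n,t): print(n,t,round(d["p"],2),np.round(d["location"]),d["region"].sum(),np.round(pix2z(C,d["location"],z),3))
E
```

```text
{'time': 0.0, 'joint_pos': array([ 1.04202404e+00,  5.33808410e-02,  1.61429946e+00, -4.83490878e-06,
        1.47598999e+00, -1.18966807e-01]), 'joint_vel': array([-0.00050708, -0.00161887,  0.00056663,  0.0003069 , -0.00032096,
       -0.00024012]), 'joint_efforts': array([ 4.83161548e-04, -3.93696105e+01, -3.70167732e+01, -9.64650849e-05,
        7.44146149e-03,  9.93608865e-06]), 'tool_pos': array([0.24868465, 0.57271513, 0.23004489]), 'tool_rot': array([-3.28309631e-04,  2.03471600e-01,  9.79080297e-01, -9.85577492e-04]), 'contact_force': array([ 1.09111539, -0.2718415 ,  0.43180005]), 'ft_torque': array([ 0.02464815, -0.02461928, -0.04217688]), 'grasp_force': 0.0, 'gripper_width': 0.999521344971146}
scene {'camera_matrix': array([[499.69524123,   0.        , 318.37459719],
       [  0.        , 499.69524123, 195.39255382],
       [  0.        ,   0.        ,   1.        ]]), 'origin': array([1.07789935, 0.34447947, 0.76416817]), 'attitude': array([-0.17001937,  0.39986285,  0.83523651, -0.33702089])}
scene cap_center 0.81 [324. 189.] 280 [ 0.479 -0.102  0.02 ]
scene cap_center 
[... 525 characters left out ...]
0811743],
       [  0.        , 426.84533938, 197.18833662],
       [  0.        ,   0.        ,   1.        ]]), 'origin': array([ 0.47476621, -0.0450503 ,  0.97914257]), 'attitude': array([ 0.02843361, -0.7006339 ,  0.71146532, -0.0460518 ])}
top cap_center 0.68 [334. 239.] 114 [ 0.481 -0.103  0.02 ]
top cap_center 0.6 [345. 209.] 122 [ 0.548 -0.13   0.02 ]
top bottle_shoulder 0.82 [215. 196.] 396 [0.58  0.159 0.04 ]
top bottle_shoulder 0.79 [214. 156.] 430 [0.669 0.161 0.04 ]
top finished 0.88 [280. 163.] 413 [0.65  0.014 0.05 ]
top dropper 0.8 [359. 156.] 276 [ 0.664 -0.161  0.05 ]
top dropper 0.6 [212. 157.] 461 [0.664 0.164 0.05 ]
top beaker 0.71 [416. 242.] 1082 [ 0.471 -0.284  0.04 ]
```

```bash
python3 -c "
import cv2
a=cv2.imread('pics/scene0.png')[90:370,190:470]; cv2.imwrite('pics/s0c.png',cv2.resize(a,None,fx=2.1,fy=2.1,interpolation=cv2.INTER_CUBIC))"
```

```text
(no output)
```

View pics/s0c.png

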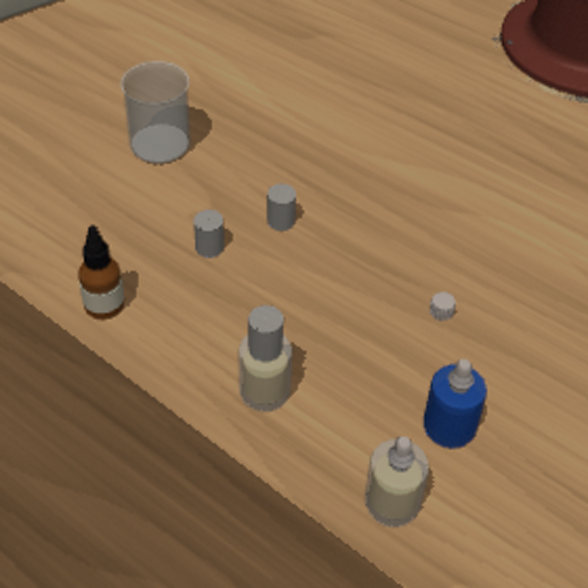

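View pics/top0.png

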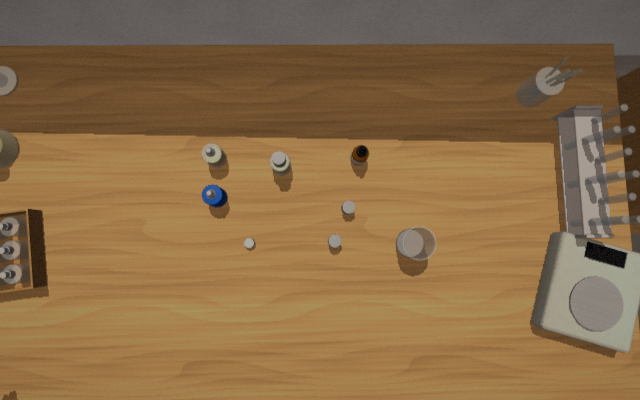

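play_rows --pt "0.0165 -0.0483 0" --pt "0.0165 -0.0483 0" --pt "0.0165 -0.0483 0" --pt "0.0165 -0.0483 0" --pt "0.0165 -0.0483 0" --pt "0.0165 -0.0483 0" --pt "0.0165 -0.0483 0" --pt "0.0165 -0.0483 0" --turn '[0,0,0,0,0,0,0,0]' --hand 0.06

```text
time: 1.7
tool_pos: [0.3813, 0.1853, 0.2316]
tool_rot: [0.001, 0.203, 0.979, 0.0]
contact_force: [0.0, 0.8, 0.3]
gripper_width: 0.702
grasp_force: 0.0
```

play_rows --pt "0.0165 -0.0483 0" --pt "0.0165 -0.0483 0" --pt "0.0165 -0.0483 0" --pt "0.0165 -0.0483 0" --pt "0.0165 -0.0483 -0.01" --pt "0.0165 -0.0483 -0.01" --pt "0 0 0" --turn '[0,0,0,0,0,0,0]'

```text
time: 2.58
tool_pos: [0.4799, -0.1055, 0.2103]
tool_rot: [-0.001, 0.206, 0.979, -0.0]
contact_force: [-0.4, -0.1, 0.3]
gripper_width: 0.698
grasp_force: 0.0
```

```bash
cat >> h.py <<'E'
def look(t,f=None):
    C=cam("wrist"); im=grab_frame("wrist")
    if f: cv2.imwrite(f"pics/{f}.png",cv2.cvtColor(im,cv2.COLOR_RGB2BGR))
    ds=trace("wrist",t)
    for d in ds:
        m=d["region"].astype(np.uint8); print(t,round(d["p"],2),np.round(d["location"]),cv2.boundingRect(m),m.sum())
    return C,im,ds
E
python3 - <<'E'
from h import *
s=state();print(s["tool_pos"],s["tool_rot"],s["contact_force"],s["time"]); print(camera_info("wrist"))
C,im,ds=look("cap_center","w0")
for d in ds: print(pix2z(C,d["location"],.03))
E
```

```text
[ 0.47989325 -0.10547275  0.21027234] [-1.01552630e-03  2.05623483e-01  9.78630651e-01 -3.61840919e-05] [-0.38211787 -0.12285221  0.26632594] 2.575
{'camera_matrix': array([[309.05589167,   0.        , 319.1031633 ],
       [  0.        , 309.05589167, 200.98875455],
       [  0.        ,   0.        ,   1.        ]]), 'mount': array([[ 5.61986028e-04, -9.62089934e-01, -2.72731814e-01,
         6.86720439e-02],
       [ 9.99999205e-01,  8.48546769e-04, -9.32757793e-04,
        -1.79530360e-03],
       [ 1.12882258e-03, -2.72731073e-01,  9.62089646e-01,
        -1.42381702e-01],
       [ 0.00000000e+00,  0.00000000e+00,  0.00000000e+00,
         1.00000000e+00]])}
cap_center 0.95 [321. 246.] (308, 228, 26, 37) 791
cap_center 0.67 [320. 180.] (307, 162, 27, 32) 675
[ 0.54863576 -0.13596402  0.03      ]
[ 0.47833952 -0.10650912  0.03      ]
```

View pics/w0.png

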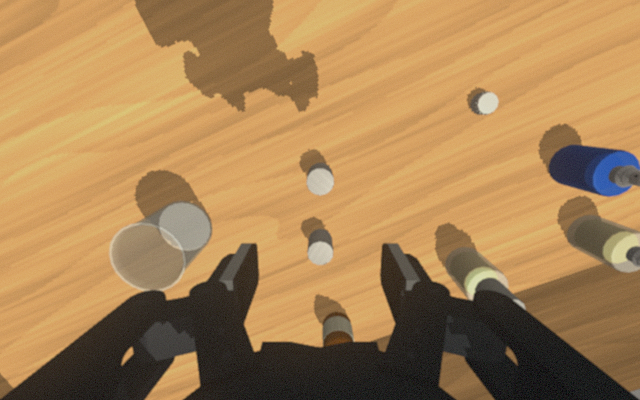

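play_rows --pt "0 0 -0.04" --pt "0 0 -0.04" --pt "0 0 -0.02" --pt "0 0 0" --turn '[0,0,0,0]'

```text
time: 3.18
tool_pos: [0.4787, -0.1013, 0.1099]
tool_rot: [-0.002, 0.203, 0.979, 0.0]
contact_force: [-0.3, 0.4, 0.5]
gripper_width: 0.704
grasp_force: 0.0
```

```bash
python3 - <<'E'
from h import *
s=state();print(s["tool_pos"],s["tool_rot"],s["time"])
C,im,ds=look("cap_center","w1")
print("tcp",proj(C,s["tool_pos"]), "exp top",proj(C,[.478,-.1065,.04]))
from scipy.optimize import least_squares
th=np.linspace(0,2*np.pi,60,endpoint=False)
for d in ds:
    # silhouette of cylinder r14.5 h40 at (x,y): fit to mask hull
    m=d["region"].astype(np.uint8)
    g0=pix2z(C,d["location"],.025)[:2]
    def f(g):
        P=np.array([proj(C,[g[0]+.0145*np.cos(t),g[1]+.0145*np.sin(t),z]) for z in(0,.04) for t in th]).astype(np.float32)
        h=cv2.convexHull(P)
        k=np.zeros_like(m); cv2.fillConvexPoly(k,np.round(h*16).astype(np.int32),1,shift=4)
        return (k^m).sum()/1.0
    from scipy.optimize import minimize
    r=minimize(f,g0,method="Nelder-Mead",options=dict(initial_simplex=[g0,g0+[.004,0],g0+[0,.004]]))
    print(g0,r.x,r.fun)
E
```

```text
[ 0.47867301 -0.10125998  0.10986477] [-1.65034262e-03  2.02533889e-01  9.79273795e-01  3.66391657e-04] 3.175
cap_center 0.83 [315. 209.] (296, 184, 40, 49) 1543
cap_center 0.81 [314. 298.] (298, 271, 36, 55) 1617
tcp [322.91573294 255.07235262] exp top [314.83970569 214.58220049]
[ 0.47810798 -0.10664747] [ 0.47769439 -0.10558307] 113.0
[ 0.54951165 -0.13867252] [ 0.55093944 -0.13745023] 159.0
```

View pics/w1.png

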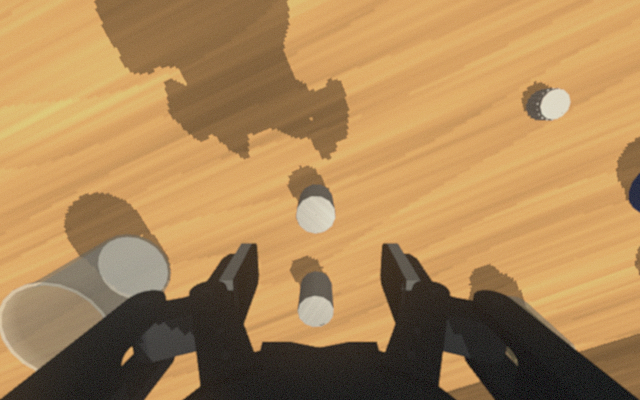

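play_rows --pt "-0.001 -0.003 -0.02" --pt "0 0 -0.02" --pt "0 0 -0.01" --pt "0 0 0" --pt "0 0 0" --turn '[0,0,0,0,0]'

```text
time: 3.9
tool_pos: [0.4799, -0.1062, 0.0626]
tool_rot: [0.001, 0.203, 0.979, -0.0]
contact_force: [-0.1, 0.0, 0.4]
gripper_width: 0.704
grasp_force: 0.0
```

```bash
cat >> h.py <<'E'
from scipy.optimize import minimize
th=np.linspace(0,2*np.pi,60,endpoint=False)
def hull(C,g,r,z0,z1):
    P=np.array([proj(C,[g[0]+r*np.cos(t),g[1]+r*np.sin(t),z]) for z in(z0,z1) for t in th]).astype(np.float32)
    return cv2.convexHull(P)
def fit(C,m,g0,r=.0145,z0=0,z1=.04):
    m=m.astype(np.uint8)
    def f(g):
        k=np.zeros_like(m); cv2.fillConvexPoly(k,np.round(hull(C,g,r,z0,z1)*16).astype(np.int32),1,shift=4); return float((k^m).sum())
    q=minimize(f,g0,method="Nelder-Mead",options=dict(initial_simplex=[g0,g0+[.004,0],g0+[0,.004]])); return q.x,q.fun
E
python3 - <<'E'
from h import *
for i in range(3):
    s=state();print(s["tool_pos"],s["tool_rot"],s["time"])
    C,im,ds=look("cap_center","w2_%d"%i)
    for d in ds:
        if d["location"][1]<270:
            g,e=fit(C,d["region"],pix2z(C,d["location"],.025)[:2]); print(g,e,g-s["tool_pos"][:2])
E
```

```text
[ 0.47990626 -0.10622756  0.06259439] [ 1.07182346e-03  2.03386836e-01  9.79097858e-01 -1.76133537e-04] 3.9
cap_center 0.87 [320. 228.] (297, 194, 50, 63) 2398
cap_center 0.72 [322. 325.] (300, 297, 42, 50) 1732
[ 0.4776827  -0.10623281] 280.0 [-2.22355609e-03 -5.25769752e-06]
[ 0.47978151 -0.10621503  0.06242488] [ 9.57205734e-04  2.03433523e-01  9.79088281e-01 -1.55463805e-04] 4.0
cap_center 0.9 [320. 323.] (301, 298, 42, 48) 1685
cap_center 0.55 [321. 227.] (298, 194, 49, 63) 2436
[ 0.47772207 -0.10561351] 245.0 [-0.00205945  0.00060151]
[ 0.47950128 -0.10615836  0.06205488] [ 6.38625468e-04  2.03467026e-01  9.79081583e-01 -1.22086986e-04] 4.1
cap_center 0.82 [321. 227.] (298, 195, 49, 63) 2388
[ 0.47803836 -0.10616269] 311.0 [-1.46291464e-03 -4.33262560e-06]
```

play_rows --pt "-0.0015 0 -0.02" --pt "0 0 -0.02" --pt "0 0 -0.013" --pt "0 0 0" --pt "0 0 0" --turn '[0,0,0,0,0]'

```text
time: 4.82
tool_pos: [0.4781, -0.1062, 0.009]
tool_rot: [0.001, 0.203, 0.979, -0.0]
contact_force: [0.8, 0.4, 0.7]
gripper_width: 0.702
grasp_force: 0.0
```

play_rows --pt "0 0 0" --pt "0 0 0" --pt "0 0 0" --pt "0 0 0" --pt "0 0 0" --pt "0 0 0" --turn '[0,0,0,0,0,0]' --hand 0.015

```text
time: 5.58
tool_pos: [0.4784, -0.1063, 0.0093]
tool_rot: [0.001, 0.203, 0.979, -0.0]
contact_force: [-0.1, 0.8, 5.9]
gripper_width: 0.325
grasp_force: 59.4
```

play_rows --pt "0 0 0.01" --pt "0 0 0.03" --pt "0 0 0.05" --pt "0 0 0.06" --pt "0.015 0.02 0.05" --pt "0.04 0.05 0.02" --pt "0.04 0.055 0" --pt "0.04 0.055 0" --turn '[0,0,0,0,0,0,0,0]'

```text
time: 6.58
tool_pos: [0.6041, 0.0633, 0.2276]
tool_rot: [0.0, 0.204, 0.979, -0.0]
contact_force: [0.6, -0.4, -0.7]
gripper_width: 0.32
grasp_force: 59.2
```

play_rows --pt "0.04 0.055 0" --pt "0.02 0.032 0" --pt "0 0 0" --pt "0 0 0" --turn '[0,0,0,0]'

```text
time: 7.08
tool_pos: [0.6594, 0.1438, 0.2265]
tool_rot: [-0.001, 0.203, 0.979, -0.0]
contact_force: [-0.5, -0.2, -0.5]
gripper_width: 0.329
grasp_force: 59.3
```

```bash
python3 - <<'E'
from h import *
s=state();print(s["tool_pos"],s["tool_rot"],s["time"],s["gripper_width"])
C,im,ds=look("bottle_shoulder","w3")
for d in ds: print(pix2z(C,d["location"],.05))
print(proj(C,[.673,.161,.091]),proj(C,[.673,.161,.062]),proj(C,s["tool_pos"]))
C,im,ds=look("cap_center")
E
```

```text
[0.65944364 0.14382464 0.2264804 ] [-5.66597849e-04  2.03454748e-01  9.79084088e-01 -4.39924814e-04] 7.075 0.3293860118309005
bottle_shoulder 0.89 [300. 103.] (280, 79, 47, 49) 1801
[0.57856752 0.15578308 0.05      ]
[344.22043133 196.5015806 ] [342.06151116 189.17588954] [322.91266335 255.06907386]
cap_center 0.91 [319. 273.] (286, 223, 68, 95) 5104
cap_center 0.74 [ 62. 187.] (35, 173, 53, 31) 1173
```

View pics/w3.png

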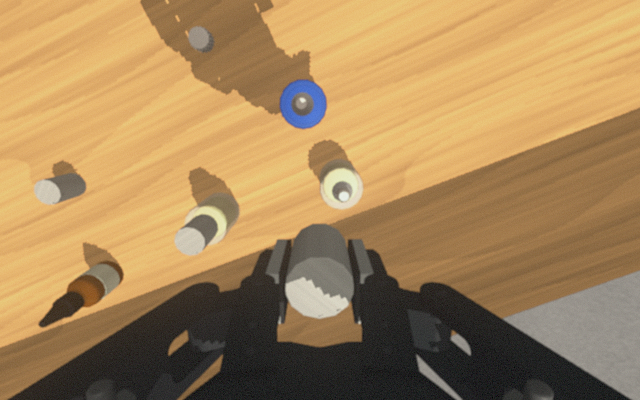

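play_rows --pt "0.0135 0.017 -0.03" --pt "0 0 -0.035" --pt "0 0 0" --pt "0 0 0" --pt "0 0 0" --turn '[0,0,0,0,0]'

```text
time: 7.9
tool_pos: [0.6748, 0.1611, 0.1647]
tool_rot: [0.002, 0.204, 0.979, 0.001]
contact_force: [0.9, -0.2, 0.2]
gripper_width: 0.327
grasp_force: 59.3
```

```bash
python3 - <<'E'
from h import *
for i in range(2):
    s=state();print(s["tool_pos"],s["tool_rot"],s["time"])
    C,im,ds=look("bottle_shoulder","w4_%d"%i)
    p=s["tool_pos"]
    for d in ds:
        print(pix2z(C,d["location"],.05)-p)
    C,im,ds=look("cap_center")
    for d in ds[:1]:
        g,e=fit(C,d["region"],p[:2].copy(),.0145,p[2]-.0093,p[2]+.0307);print("cap rel",g-p[:2],e)
im=cv2.imread("pics/w4_1.png"); q=[proj(C,[.673,.161,z]) for z in(.062,.091)]; print(q)
cv2.imwrite("pics/w4c.png",cv2.resize(im[130:350,220:440],None,fx=2.7,fy=2.7,interpolation=cv2.INTER_NEAREST))
E
```

```text
[0.67475955 0.16107684 0.16473273] [1.89179901e-03 2.03695380e-01 9.79032274e-01 6.48319825e-04] 7.9
bottle_shoulder 0.83 [273.  90.] (240, 59, 63, 63) 3084
bottle_shoulder 0.76 [320. 189.] (292, 159, 56, 64) 2712
[-0.09419494 -0.00028104 -0.11473273]
[-0.00604017  0.00176072 -0.11473273]
cap_center 0.97 [  8. 192.] (0, 176, 19, 31) 423
cap_center 0.9 [319. 274.] (286, 222, 68, 96) 5172
cap rel [-0.04716345  0.01872533] 5651.0
[0.67406911 0.16126819 0.16324001] [8.95033484e-04 2.03502829e-01 9.79073902e-01 3.03291269e-04] 8.1
bottle_shoulder 0.88 [272.  89.] (240, 60, 63, 64) 3112
bottle_shoulder 0.57 [322. 192.] (293, 161, 55, 62) 2691
[-0.09501951 -0.0008122  -0.11324001]
[-0.0037929   0.00175963 -0.11324001]
cap_center 0.95 [  4. 193.] (0, 179, 18, 29) 388
cap_center 0.92 [319. 273.] (286, 223, 69, 95) 5186
cap_center 0.33 [321. 193.] (294, 161, 54, 62) 2666
cap rel [-0.04711017  0.01676346] 5614.0
[array([320.80810251, 200.03284137]), array([320.99235344, 210.83553212])]
```

View pics/w4c.png

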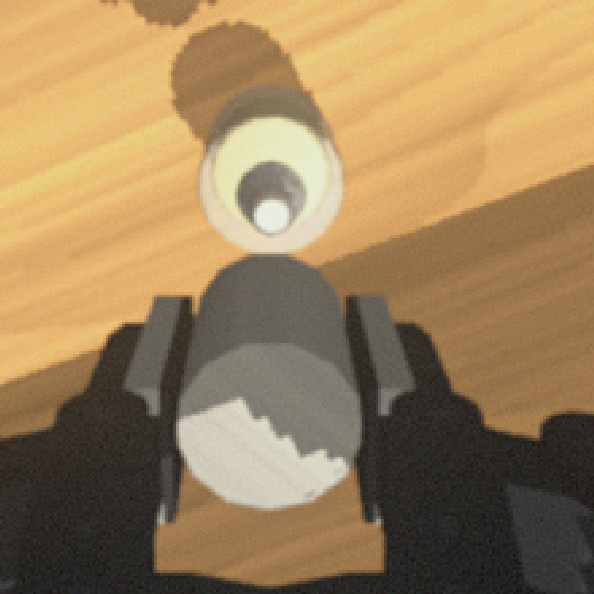

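```bash
python3 - <<'E'
from h import *
for i in range(2):
    s=state();p=s["tool_pos"]; C=cam("wrist"); im=grab_frame("wrist")
    sub=im[195:222,308:334].astype(int); m=(sub.min(2)>205)
    ys,xs=np.nonzero(m); c=[308+xs.mean(),195+ys.mean()]; print(p,"spray",c,m.sum(),np.ptp(xs)+1,np.ptp(ys)+1,"rel",pix2z(C,c,.091)[:2]-p[:2],pix2z(C,c,.091))
    for d in trace("wrist","cap_center"):
        if abs(d["location"][1]-273)<8:
            g,e=fit(C,d["region"],p[:2].copy(),.0145,p[2]-.0093,p[2]+.0307);print("cap rel",g-p[:2],e)
            h=hull(C,g,.0145,p[2]-.0093,p[2]+.0307); print(cv2.boundingRect(h),cv2.boundingRect(d["region"].astype(np.uint8)))
            h=hull(C,p[:2],.0145,p[2]-.0093,p[2]+.0307); print(cv2.boundingRect(h))
E
```

```text
[0.6735681  0.16127984 0.16209277] spray [np.float64(320.3627450980392), np.float64(210.7058823529412)] 102 12 11 rel [-0.00120299 -0.00065869] [0.67236512 0.16062115 0.091     ]
cap rel [-0.00108285 -0.00119076] 439.0
(284, 220, 72, 98) (286, 223, 68, 94)
(288, 221, 72, 98)
[0.67350501 0.1612788  0.16185792] spray [np.float64(320.6730769230769), np.float64(210.73076923076923)] 104 19 22 rel [-0.00118837 -0.00043045] [0.67231664 0.16084835 0.091     ]
cap rel [-0.00069275 -0.00137714] 354.0
(284, 221, 72, 98) (286, 223, 68, 95)
(288, 221, 72, 98)
```

play_rows --pt "0 0.0005 -0.02" --pt "0 0 -0.02" --pt "0 0 -0.015" --pt "0 0 0" --pt "0 0 0" --pt "0 0 0" --turn '[0,0,0,0,0,0]'

```text
time: 9.25
tool_pos: [0.6743, 0.1619, 0.1082]
tool_rot: [0.001, 0.203, 0.979, 0.0]
contact_force: [-0.1, 0.8, -0.8]
gripper_width: 0.327
grasp_force: 59.3
```

```bash
python3 - <<'E'
from h import *
s=state();print(s["tool_pos"],s["tool_rot"])
save("scene","s1"); save("wrist","w5")
a=cv2.imread("pics/s1.png")[220:370,300:450]; b=cv2.imread("pics/w5.png")[130:330,220:420]
cv2.imwrite("pics/c5.png",np.hstack([cv2.resize(x,(400,400),interpolation=cv2.INTER_CUBIC) for x in(a,b)]))
E
```

```text
[0.67432182 0.16185785 0.10819289] [9.67045420e-04 2.03479285e-01 9.79078716e-01 3.35463669e-04]
```

View pics/c5.png

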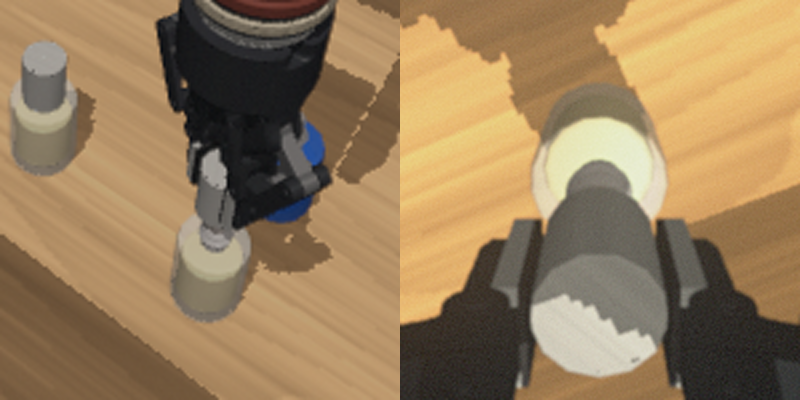

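Scene (left crop) shows the cap directly over the spray head of the yellow bottle, and the wrist view (right) agrees: collar at about (598,175) and cap axis at about (600,255), sharing a column.

play_rows --pt "0 0 -0.006" --pt "0 0 -0.006" --pt "0 0 -0.006" --pt "0 0 -0.003" --pt "0 0 0" --pt "0 0 0" --turn '[0,0,0,0,0,0]'

```text
time: 10.1
tool_pos: [0.6737, 0.1618, 0.0862]
tool_rot: [0.0, 0.203, 0.979, 0.0]
contact_force: [-0.4, 0.4, -0.7]
gripper_width: 0.326
grasp_force: 59.3
```

play_rows --pt "0 0 -0.003" --pt "0 0 -0.002" --pt "0 0 -0.002" --pt "0 0 0" --turn '[0,0,0,0]'

```text
time: 10.6
tool_pos: [0.6735, 0.1619, 0.079]
tool_rot: [-0.0, 0.203, 0.979, 0.0]
contact_force: [-0.7, 0.0, 1.0]
gripper_width: 0.325
grasp_force: 59.5
```

Rim is about 8 mm above the shoulder, with no side force. Pressing on.

play_rows --pt "0 0 -0.001" --pt "0 0 -0.001" --pt "0 0 0" --pt "0 0 0" --turn '[0,0,0,0]'

```text
time: 11.1
tool_pos: [0.674, 0.162, 0.0781]
tool_rot: [0.001, 0.203, 0.979, 0.0]
contact_force: [-1.4, 0.8, 5.7]
gripper_width: 0.327
grasp_force: 60.0
```

play_rows --pt "0 0 -0.001" --pt "0 0 -0.001" --pt "0 0 0" --pt "0 0 0" --turn '[0,0,0,0]'

```text
time: 11.6
tool_pos: [0.6746, 0.1621, 0.0777]
tool_rot: [0.001, 0.203, 0.979, 0.001]
contact_force: [-4.1, 0.5, 10.6]
gripper_width: 0.324
grasp_force: 60.5
```

play_rows --pt "-0.0005 0 -0.001" --pt "-0.0005 0 -0.001" --pt "0 0 0" --pt "0 0 0" --turn '[0,0,0,0]'

```text
time: 12.1
tool_pos: [0.6722, 0.1616, 0.0721]
tool_rot: [-0.0, 0.203, 0.979, -0.0]
contact_force: [0.9, -0.1, -1.4]
gripper_width: 0.324
grasp_force: 59.4
```

Snapped through; now pressing down onto the shoulder.

play_rows --pt "0 0 -0.001" --pt "0 0 -0.001" --pt "0 0 -0.001" --pt "0 0 0" --pt "0 0 0" --turn '[0,0,0,0,0]'

```text
time: 12.72
tool_pos: [0.673, 0.1619, 0.0714]
tool_rot: [0.0, 0.203, 0.979, 0.0]
contact_force: [-2.1, 1.2, 5.6]
gripper_width: 0.325
grasp_force: 60.0
```

play_rows --pt "0 0 -0.001" --pt "0 0 -0.001" --pt "0 0 -0.001" --pt "0 0 0" --pt "0 0 0" --pt "0 0 0" --turn '[0,0,0,0,0,0]'

```text
time: 13.48
tool_pos: [0.6737, 0.1619, 0.0714]
tool_rot: [0.001, 0.203, 0.979, 0.0]
contact_force: [-6.9, -1.0, 16.0]
gripper_width: 0.331
grasp_force: 61.1
```

play_rows --pt "-0.0007 0 0" --pt "0 0 0" --pt "0 0 0" --pt "0 0 0" --turn '[0,0,0,0]'

```text
time: 13.98
tool_pos: [0.6733, 0.162, 0.0714]
tool_rot: [0.001, 0.203, 0.979, 0.0]
contact_force: [-6.5, -0.3, 14.5]
gripper_width: 0.327
grasp_force: 61.0
```

```bash
python3 - <<'E'
from h import *
s=state();print(s["tool_pos"],s["tool_rot"],s["contact_force"])
save("scene","s2"); save("wrist","w6")
a=cv2.imread("pics/s2.png")[220:370,300:450]; b=cv2.imread("pics/w6.png")[130:330,220:420]
cv2.imwrite("pics/c6.png",np.hstack([cv2.resize(x,(400,400),interpolation=cv2.INTER_CUBIC) for x in(a,b)]))
E
```

```text
[0.67330825 0.16197155 0.07136778] [1.39431812e-03 2.03356897e-01 9.79103621e-01 3.57261205e-04] [-6.49110038 -0.25022418 14.45966181]
```

View pics/c6.png

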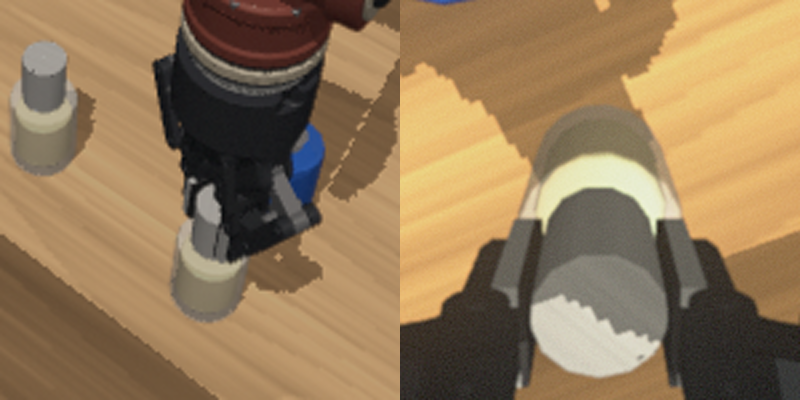

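The picture shows the cap seated on the shoulder like the finished bottle's. The bottle is upright and in place, with about 14 N of steady push.

```bash
python3 -c "
from plant import *
print(job_done())"
```

```text
the job is handed in; nothing more can be done
None
```

I pressed the cap home on the open bottle: it snapped over the collar and stopped at the height expected for the glass shoulder. I then handed the job in at about 14 s, still gripping and pressing with about 14 N; the simulator gave no verdict.

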